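# Sweep the kiln props into the blue tray

## Task

Clear the glazing bench: with your fingertips, sweep the three short kiln props across the bench into the blue tray through its open mouth, until all three stand upright wholly inside it. Only push them along the bench, do not pick them up or tip them over, and leave the two jars and the cup standing where they are.

Things in the scene. Friction and masses are not known exactly. Their poses are not given: they have to be found in the camera images.
- prop0: short kiln prop: plain upright cylinder of buff ceramic, 38 mm diameter, 22 mm tall, about 50 g, a small dark dot on top (there are three, all alike). Loose, stands on the bench. Origin at the centre of its underside, z up.
- prop1: short kiln prop: plain upright cylinder of buff ceramic, 38 mm diameter, 22 mm tall, about 50 g, a small dark dot on top (there are three, all alike). Loose, stands on the bench. Origin at the centre of its underside, z up.
- prop2: short kiln prop: plain upright cylinder of buff ceramic, 38 mm diameter, 22 mm tall, about 50 g, a small dark dot on top (there are three, all alike). Loose, stands on the bench. Origin at the centre of its underside, z up.
- blue_tray: BLUE tray, empty, for the kiln props: low three-sided tray fixed to the bench, 132 mm (x) by 150 mm (y), walls 35 mm high, 6 mm thick; the whole +y end (y = +75 mm) is its open mouth, 120 mm clear; inner faces at x = +-60 and y = -69 mm. Its floor is flush with the bench, no lip. Origin: centre of its outline, at bench height. Nearer or farther than the black tray, beside it.
- black_tray: BLACK tray, not to be used: low three-sided tray fixed to the bench, 132 mm (x) by 150 mm (y), walls 35 mm high, 6 mm thick; the whole +y end (y = +75 mm) is its open mouth, 120 mm clear; inner faces at x = +-60 and y = -69 mm. Its floor is flush with the bench, no lip. Origin: centre of its outline, at bench height. Three white cones, 30 mm high, stand fixed at its back.
- green_jar: small closed green glaze jar with white lid, 44 mm diameter, 55 mm tall, 110 g, loose bystander standing beside the work. Origin at the centre of its underside.
- amber_jar: small closed yellow glaze jar with white lid, 44 mm diameter, 55 mm tall, 110 g, loose bystander standing beside the work. Origin at the centre of its underside.
- cup: small open white test cup, 60 mm rim diameter, 55 mm tall, 120 g, loose bystander left of the work. Origin at the centre of its underside.

How it is judged:
By the outcome, as a careful person would: the job done as asked, in the order asked, and still so for the second after the job is handed in, with the robot touching nothing.
It also fails if it takes over 67 s, if anything falls off the work surface, if the arm or the gripper's body presses on something with over 40 N, if the wrist force passes 120 N, or if a joint passes its speed limit or range.

## Robot

A 6-joint arm with a two-finger parallel gripper is mounted at the origin on the work surface. World frame = base frame: x ahead of the robot, y to its left, z up, the work surface at z = 0. Lengths are in mm, angles in rad, forces in N, time in s.
With the tool pointing down it reaches from about 325 to 875 mm from the base axis. Payload 4.4 kg.
Tool frame: the origin (TCP) lies at the very end of the fingers, on their centre line; the grasp point (between the pads) lies 19 mm behind it (bot.grip_depth is the distance from the TCP to the grasp point, in mm); z points along the fingers, y is the line along which they close (so a half turn about z gives the same grasp; the last joint's range is limited). The gripper opens to 85 mm and grips with 20 to 120 N. Pads are 22 mm wide; open, the fingers measure 114 mm over their backs; the gripper's body (76 mm by 85 mm) begins 54 mm behind the grasp point. The pads swing forward as they close: fully open they stand 13 mm farther back than shut.
Start: joints at [-0.15, 0.207, 1.542, -0, 1.393, -0.15], TCP at [575.002, -0.012, 231.282] pointing down, gripper open.
Joint ranges: [-2.73, 2.73], [-0.86, 2.22], [0.23, 2.46], [-1.11, 4.25], [0.08, 2.63], [-2.82, 2.82]. Speed limits (rad/s): [2.79, 2.79, 3.14, 3.14, 3.14, 3.14].

## Interface

Orientations are given as [roll, pitch, yaw] about the fixed x, y, z axes, in that order (R = Rz(yaw) Ry(pitch) Rx(roll)).
In Python, from plant import bot, capture gives the robot as it stands. The module is installed in compiled form; this text tells all that it offers.
- The arm moves only by the tool jog_arm, never from a script. Its arguments are lists of equal length, an entry for each row: "offset": the shift along the tool's x, y, z in units of 30 mm (1.0 is 30 mm), a list of three; "rotation": the turn, a rotation vector about the tool's x, y, z in units of 5 degrees (1.0 is 5 degrees), a list of three; "fingers": the closure in counts, from 0 (fully open) to 255 (shut). A call has 1 to 8 rows; each row is the pose to reach, as a shift and turn from the pose commanded when the call began, along the tool's axes at that moment; what a row does not reach only later rows make up. A row lasts 1/10 s, in which the tool goes at most 50 mm and 8.59 degrees, less where a joint would pass 70% of its speed; a pose out of reach is approached as far as the arm can. A call with a gripper value outside its range is refused whole. The fingers move at their own pace and stop on an object; "squeeze" is the grip in N (left out, the last holds). Time passes only in rows, so rows that repeat a pose let the fingers close. It gives the time, the measured TCP pose, the force, the opening and the grip force at its end, in the units of the state.
- bot.get_state(): the state, without advancing time (a new reading comes with each control period).
- capture(name): name is "scene" or "side" or "wrist"; returns a dict with "image" (420x560x3 uint8, red, green, blue), "z_map" (420x560 float32, mm along the optical axis (not along the pixel's ray), 0 where there is no reading), "fx", "fy", "cx", "cy" (pixels), "extrinsics" (4x4, takes a point from world to camera coordinates). Camera axes: x right, y down, z forward; pixel columns grow to the right and rows downward; lengths in mm; the calibration is good to about 2 mm. A picture is of the moment at which its call begins.
- bot.sign_off(): hands the job in; it is judged then, once.
The state is a dict: "clock": time; "q": joint angles; "qd": joint speeds; "tau": joint torques, N m; "tool_pos": TCP position; "orientation": TCP orientation; "contact_force": force on the tool from outside, world axes, zero at the start; "ft_torque": the same for the moment, N m; "gripper_width": finger opening in mm; "grip_force": force on a finger pad.
Only numpy, scipy, OpenCV 4.12 (cv2) and the standard library are available. Lean on these libraries where they do the work, as an engineer would, in place of code of your own. Each camera call takes 0.05 s, during which the arm holds its last target. There are 200 camera calls.

## Working session

There is one attempt and no reset: what is moved stays moved. The work goes in short steps, Python scripts to look and compute and a tool call to move; the robot and the scene stay as the last step left them, time stands still between calls to the robot, and variables do not carry over. Pictures are saved under pics/ and viewed, at most 10 in all, crops included, and the job is handed in when it is done.

Besides the shell and the picture viewer there is one more tool, called after "Request:" as name(argument=value, ...) on one line, values as JSON. jog_arm: Moves the arm, as the interface text tells. Its arguments: {"type":"object","properties":{"offset":{"type":"array","items":{"type":"array","items":{"type":"number"}}},"rotation":{"type":"array","items":{"type":"array","items":{"type":"number"}}},"fingers":{"type":"array","items":{"type":"number"}},"squeeze":{"type":"number"}},"required":["offset","rotation","fingers"]}

```bash
mkdir -p pics; python3 - <<'E'
from plant import bot,capture
import cv2,numpy as np
for n in("scene","side"):
    c=capture(n); np.savez(f"{n}.npz",**{k:np.array(v) for k,v in c.items()})
    cv2.imwrite(f"pics/{n}0.png",c["image"][:,:,::-1])
    print(n,np.round(np.linalg.inv(c["extrinsics"]),3).tolist(),c["fx"])
print(bot.get_state())
E
```

```text
scene [[0.485, 0.647, -0.589, 1100.04], [0.875, -0.364, 0.32, -284.191], [-0.008, -0.67, -0.743, 742.645], [0.0, 0.0, 0.0, 1.0]] 425.1797157391408
side [[-0.883, -0.27, 0.384, 120.457], [-0.469, 0.493, -0.733, 810.496], [0.008, -0.827, -0.562, 633.095], [0.0, 0.0, 0.0, 1.0]] 499.98884154409063
{'clock': 0.1, 'q': array([-1.50474120e-01,  2.07382688e-01,  1.54281601e+00,  1.33161838e-05,
        1.39352112e+00, -1.50515477e-01]), 'qd': array([ 0.00087202, -0.00097767, -0.00263257, -0.00046505,  0.0020187 ,
        0.00048243]), 'tau': array([-6.50861111e-04, -3.84093010e+01, -2.92548752e+01, -2.51638894e-04,
        4.84987657e-03,  7.72491080e-05]), 'tool_pos': array([5.74308854e+02, 1.12547207e-01, 2.30212359e+02]), 'orientation': array([-3.13949151e+00, -3.31917003e-04,  1.57083497e+00]), 'contact_force': array([ 0.11040418,  0.83617722, -0.63439711]), 'ft_torque': array([ 0.03886086, -0.02547275,  0.02037975]), 'grip_force': 0.0, 'gripper_width': 85.55873621287162}
```

View pics/scene0.png

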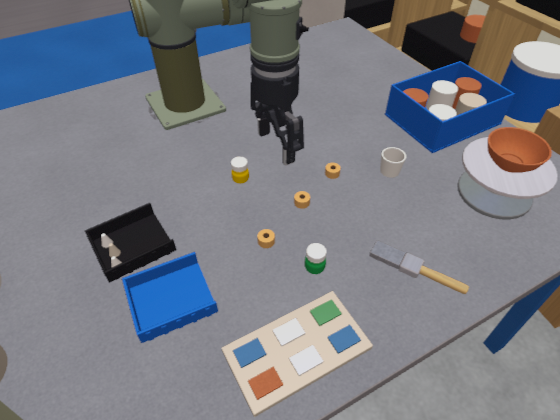

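View pics/side0.png

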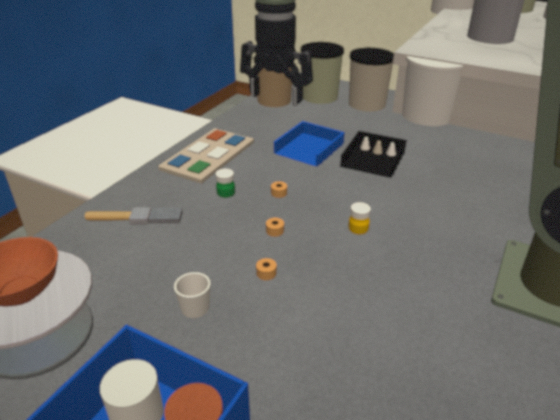

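The scene view shows props at about (266,238), (302,199) and (333,170). The green jar is at (316,258), the amber jar at (240,170), the cup at (392,162), and the blue tray at (170,295) with its mouth toward the props. The side view agrees. Next I'll measure them.

```bash
cat > h.py <<'E'
import numpy as np,cv2
def pts(c):
    v,u=np.mgrid[0:420,0:560]; z=c["z_map"]
    p=np.stack([(u-c["cx"])/c["fx"]*z,(v-c["cy"])/c["fy"]*z,z],-1)
    T=np.linalg.inv(c["extrinsics"]); w=p@T[:3,:3].T+T[:3,3]; w[z==0]=np.nan; return w
def hsv(c): return cv2.cvtColor(np.ascontiguousarray(c["image"]),cv2.COLOR_RGB2HSV)
def props(c,lo=17,hi=27):
    w=pts(c);h=hsv(c)
    m=(h[...,1]>90)&(h[...,0]>5)&(h[...,0]<22)&(w[...,2]>lo-10)&(w[...,2]<hi+8)&(abs(w[...,1])<450)&(w[...,0]>300)
    n,l,s,_=cv2.connectedComponentsWithStats(m.astype(np.uint8))
    out=[]
    for i in range(1,n):
        if s[i,4]<25: continue
        q=w[(l==i)]; zt=np.percentile(q[:,2],90); t=q[q[:,2]>zt-5]
        out.append((np.round((t.min(0)+t.max(0))/2,0)[:2].tolist(),np.round(np.ptp(t,axis=0)).tolist(),round(float(zt)),int(s[i,4])))
    return out
E
python3 - <<'E'
from h import *
for n in("scene","side"):
    c=dict(np.load(n+".npz")); w=pts(c); h=hsv(c)
    print(n,props(c))
    H,S,V=h[...,0],h[...,1],h[...,2]
    R={"scene":{"green":(295,235,340,280),"amber":(225,150,255,190),"cup":(375,145,412,182),"blue":(115,245,225,345),"black":(75,198,185,285),"board":(215,290,380,410),"knife":(360,235,475,300)},
       "side":{"green":(210,165,242,200),"amber":(342,198,378,240),"cup":(165,265,220,322),"blue":(265,115,352,170),"black":(335,125,412,180)}}[n]
    for k,(a,b,e,d) in R.items():
        q=w[b:d,a:e].reshape(-1,3); q=q[(q[:,2]>(3 if k in("board","knife") else 20 if k in("blue","black") else 40))&(q[:,2]<70)]
        if len(q):
            lo=np.percentile(q,1,axis=0);hi=np.percentile(q,99,axis=0)
            (cc,sz,an)=cv2.minAreaRect(q[:,:2].astype(np.float32))
            print(k,len(q),np.round((lo+hi)/2).tolist(),np.round(hi-lo).tolist(),"rect",np.round(cc),np.round(sz),round(an,1), np.round(cv2.boxPoints((cc,sz,an))).tolist() if k in("blue","black","board") else "")
E
```

```text
scene [([475.0, 213.0], [38.0, 37.0, 7.0], 23, 175), ([524.0, 95.0], [37.0, 36.0, 7.0], 24, 202), ([585.0, -33.0], [37.0, 37.0, 7.0], 24, 240), ([851.0, 228.0], [84.0, 53.0, 7.0], 21, 445), ([860.0, -180.0], [35.0, 49.0, 7.0], 22, 630)]
green 329 [692.0, 24.0, 50.0] [37.0, 38.0, 17.0] rect [692.  25.] [39. 39.] 52.1 
amber 206 [375.0, 4.0, 50.0] [38.0, 36.0, 16.0] rect [375.   4.] [39. 38.] 6.7 
cup 276 [539.0, 346.0, 49.0] [57.0, 56.0, 17.0] rect [539. 346.] [58. 59.] 64.7 
blue 1748 [599.0, -266.0, 29.0] [182.0, 150.0, 18.0] rect [ 590. -267.] [159. 196.] 86.4 [[487.0, -340.0], [683.0, -352.0], [693.0, -194.0], [497.0, -181.0]]
black 1694 [472.0, -291.0, 29.0] [181.0, 156.0, 17.0] rect [ 476. -289.] [187. 152.] 4.5 [[377.0, -221.0], [388.0, -372.0], [575.0, -358.0], [563.0, -206.0]]
board 9894 [818.0, -101.0, 13.0] [153.0, 237.0, 20.0] rect [825. -92.] [319. 229.] 60.7 [[647.0, -175.0], [847.0, -287.0], [1003.0, -9.0], [804.0, 103.0]]
knife 1626 [803.0, 212.0, 13.0] [178.0, 206.0, 19.0] rect [798. 216.] [254. 160.] 60.7 
side [([856.0, -444.0], [53.0, 12.0, 8.0], 32, 103), ([855.0, -179.0], [38.0, 55.0, 5.0], 20, 137), ([582.0, -31.0], [37.0, 38.0, 7.0], 22, 189), ([849.0, 233.0], [84.0, 54.0, 8.0], 19, 334), ([522.0, 96.0], [37.0, 38.0, 7.0], 22, 247), ([473.0, 217.0], [37.0, 40.0, 7.0], 22, 319)]
green 217 [689.0, 28.0, 48.0] [37.0, 37.0, 15.0] rect [690.  27.] [39. 42.] 48.1 
amber 275 [372.0, 9.0, 48.0] [38.0, 38.0, 15.0] rect [373.   9.] [39. 39.] 34.1 
cup 558 [537.0, 349.0, 48.0] [57.0, 57.0, 15.0] rect [537. 350.] [58. 60.] 71.8 
blue 630 [594.0, -261.0, 28.0] [183.0, 155.0, 15.0] rect [ 592. -262.] [158. 185.] 87.0 [[495.0, -336.0], [680.0, -345.0], [689.0, -188.0], [503.0, -178.0]]
black 641 [475.0, -290.0, 28.0] [196.0, 156.0, 15.0] rect [ 476. -290.] [192. 158.] 5.2 [[373.0, -220.0], [387.0, -378.0], [578.0, -361.0], [564.0, -203.0]]
```

```bash
python3 - <<'E'
from h import *
for n in("scene","side"):
    c=dict(np.load(n+".npz")); w=pts(c); H,S,V=[hsv(c)[...,i] for i in range(3)]
    box=(w[...,0]>350)&(w[...,0]<720)&(w[...,1]<-150)&(w[...,1]>-420)&(w[...,2]>27)&(w[...,2]<42)
    for k,m in(("blue",(S>140)&(H>95)&(H<130)),("black",V<50)):
        q=w[box&m][:,:2]
        r=cv2.minAreaRect(q.astype(np.float32)); print(n,k,len(q),np.round(r[0]),np.round(r[1]),round(r[2],1),np.round(cv2.boxPoints(r)).tolist())
        if k=="blue":
            e=np.histogram2d(q[:,0],q[:,1],bins=[range(490,721,15),range(-370,-150,15)])[0].astype(int); print(e.T[::-1])
E
```

```text
scene blue 915 [ 620. -264.] [148. 135.] 86.3 [[548.0, -333.0], [683.0, -342.0], [693.0, -195.0], [558.0, -186.0]]
[[ 0  0  0  0  0  0  0  0  0  0  0  0  0  0  0]
 [ 0  0  0  0  8  0  0  0  0  0  0  0  0  0  0]
 [ 0  0  0  0 27  0  0  0  0  0  0  0  4 24  0]
 [ 0  0  0  0 31  0  0  0  0  0  0  0  9 35  0]
 [ 0  0  0  0 31  0  0  0  0  0  0  0 11 28  0]
 [ 0  0  0  0 31  0  0  0  0  0  0  0 15 31  0]
 [ 0  0  0  0 32  0  0  0  0  0  0  0 29 10  0]
 [ 0  0  0  0 35  0  0  0  0  0  0  0 37 10  0]
 [ 0  0  0  0 34  0  0  0  0  0  0  0 43  1  0]
 [ 0  0  0  0 33  0  0  0  0  0  0  0 47  1  0]
 [ 0  0  0  0 37  0  0  0  0  0  0  0 45  0  0]
 [ 0  0  0  0 26 20 20 22 21 22 24 21 50  0  0]
 [ 0  0  0  0  0  0  0  0  0  0  0  3  7  0  0]
 [ 0  0  0  0  0  0  0  0  0  0  0  0  0  0  0]]
scene black 648 [ 452. -292.] [135. 147.] 4.2 [[380.0, -223.0], [390.0, -370.0], [525.0, -360.0], [514.0, -214.0]]
side blue 300 [ 616. -262.] [150. 136.] 85.8 [[543.0, -332.0], [678.0, -342.0], [690.0, -193.0], [554.0, -183.0]]
[[ 0  0  0  0  0  0  0  0  0  0  0  0  0  0  0]
 [ 0  0  0  0  8  0  0  0  0  0  0  0  0  0  0]
 [ 0  0  0  0 13  0  0  0  0  0  0  0 10  2  0]
 [ 0  0  0  0 13  0  0  0  0  0  0  0 11  0  0]
 [ 0  0  0  0 12  0  0  0  0  0  0  0  7  1  0]
 [ 0  0  0  0 15  0  0  0  0  0  0  0 11  1  0]
 [ 0  0  0  1 13  0  0  0  0  0  0  0 10  0  0]
 [ 0  0  0  1  9  0  0  0  0  0  0  0 10  0  0]
 [ 0  0  0  3  6  0  0  0  0  0  0  0 10  0  0]
 [ 0  0  0  4  9  0  0  0  0  0  0  0 12  0  0]
 [ 0  0  0  3  5  0  0  0  0  0  0  0  6  0  0]
 [ 0  0  0  0  8 10 10 10 11 13 11  9  9  0  0]
 [ 0  0  0  0  0  0  0  0  0  0  1  0  2  0  0]
 [ 0  0  0  0  0  0  0  0  0  0  0  0  0  0  0]]
side black 235 [ 447. -291.] [132. 152.] 4.5 [[375.0, -220.0], [387.0, -371.0], [519.0, -361.0], [507.0, -210.0]]
```

Request:
jog_arm(offset=[[0.4, 0.1, 1], [0.9, 0.25, 2.2], [0.9, 0.25, 3.4], [0.9, 0.25, 4.6], [0.9, 0.25, 5.6], [0.9, 0.25, 6.2], [0.9, 0.25, 6.4], [0.9, 0.25, 6.4]], rotation=[[0, 0, 0], [0, 0, 0], [0, 0, 0], [0, 0, 0], [0, 0, 0], [0, 0, 0], [0, 0, 0], [0, 0, 0]], fingers=[205, 205, 205, 205, 205, 205, 205, 205], squeeze=20)

```text
clock: 0.9
tool_pos: [581.4, 27.1, 38.1]
orientation: [-3.139, -0.0, 1.571]
contact_force: [-0.3, 0.5, 0.3]
gripper_width: 16.8
grip_force: 0.0
```

```bash
python3 - <<'E'
from plant import bot,capture
import cv2
from h import *
c=capture("side");print(props(c)); cv2.imwrite("pics/s1.png",cv2.resize(c["image"][120:330,150:430,::-1],(800,600)))
s=bot.get_state();print(s["clock"],s["tool_pos"],s["orientation"],s["gripper_width"])
E
```

```text
[([859.0, -179.0], [43.0, 53.0, 6.0], 20, 137), ([579.0, -32.0], [30.0, 37.0, 6.0], 22, 121), ([849.0, 234.0], [82.0, 55.0, 7.0], 19, 338), ([522.0, 97.0], [37.0, 39.0, 7.0], 22, 246), ([473.0, 217.0], [36.0, 38.0, 7.0], 22, 318)]
0.95 [582.64079833  26.97517688  39.39399653] [-3.14152522e+00 -6.47097105e-06  1.57080993e+00] 17.089166631302067
```

View pics/s1.png

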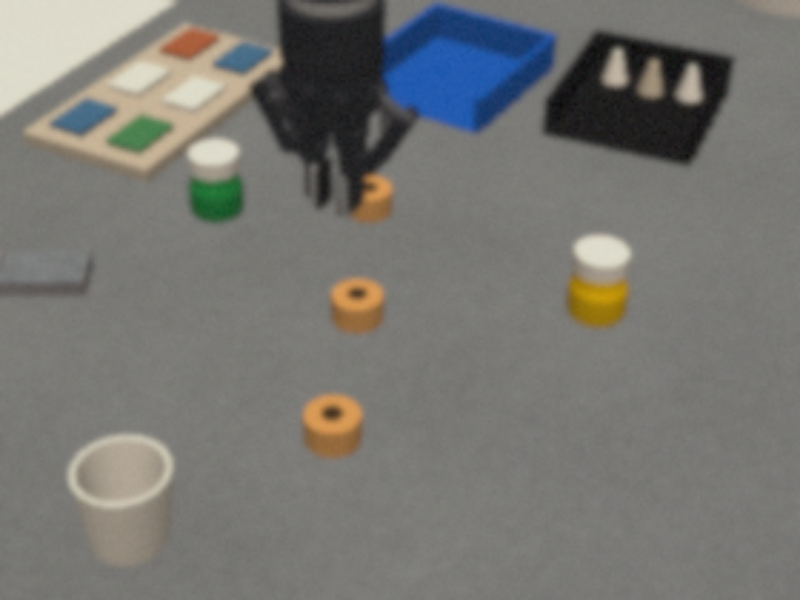

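The picture shows the fingers hovering behind the far prop at crop (370,197). The other props and the jars are undisturbed. I'll descend and push.

Request:
jog_arm(offset=[[0, 0, 0.6], [0, 0, 1.1], [-0.4, 0, 1.1], [-0.8, 0, 1.1], [-1.2, 0.05, 1.1], [-1.6, 0.1, 1.1], [-2.1, 0.17, 1.1], [-2.6, 0.24, 1.1]], rotation=[[0, 0, 0], [0, 0, 0], [0, 0, 0], [0, 0, 0], [0, 0, 0], [0, 0, 0], [0, 0, 0], [0, 0, 0]], fingers=[205, 205, 205, 205, 205, 205, 205, 205])

```text
clock: 1.75
tool_pos: [590.2, -52.6, 6.8]
orientation: [3.141, 0.0, 1.57]
contact_force: [0.2, 0.6, 0.3]
gripper_width: 16.6
grip_force: 0.4
```

```bash
python3 - <<'E'
from plant import bot,capture
import cv2
from h import *
for n in("scene","side"):
    c=capture(n);print(n,[p for p in props(c) if p[0][0]<700])
s=bot.get_state();print(s["clock"],s["tool_pos"],s["contact_force"],s["gripper_width"])
E
```

```text
scene [([474.0, 214.0], [38.0, 38.0, 8.0], 24, 174), ([525.0, 95.0], [37.0, 36.0, 6.0], 24, 202), ([590.0, -81.0], [36.0, 36.0, 7.0], 24, 266)]
side [([597.0, -59.0], [3.0, 9.0, 7.0], 28, 41), ([568.0, -58.0], [4.0, 3.0, 9.0], 30, 39), ([522.0, 97.0], [37.0, 40.0, 7.0], 22, 243), ([473.0, 217.0], [37.0, 37.0, 7.0], 22, 312)]
1.85 [590.6405094  -53.78854      6.79666317] [0.4207065  0.19536893 0.4010164 ] 16.662929824201747
```

Request:
jog_arm(offset=[[-0.5, 0.06, 0], [-1, 0.13, 0], [-1.5, 0.2, 0], [-2, 0.26, 0], [-2.5, 0.28, 0], [-3, 0.26, 0], [-3.5, 0.23, 0], [-4, 0.2, 0]], rotation=[[0, 0, 0], [0, 0, 0], [0, 0, 0], [0, 0, 0], [0, 0, 0], [0, 0, 0], [0, 0, 0], [0, 0, 0]], fingers=[205, 205, 205, 205, 205, 205, 205, 205])

```text
clock: 2.65
tool_pos: [595.4, -172.3, 6.2]
orientation: [-3.141, -0.0, 1.571]
contact_force: [-0.1, 0.6, -1.0]
gripper_width: 16.9
grip_force: 0.1
```

Request:
jog_arm(offset=[[-0.5, -0.03, 0], [-1, -0.06, 0], [-1.5, -0.1, 0], [-2, -0.13, 0], [-2.4, -0.16, 0], [-2.7, -0.19, 0], [-2.9, -0.2, 0], [-3, -0.2, 0]], rotation=[[0, 0, 0], [0, 0, 0], [0, 0, 0], [0, 0, 0], [0, 0, 0], [0, 0, 0], [0, 0, 0], [0, 0, 0]], fingers=[205, 205, 205, 205, 205, 205, 205, 205])

```text
clock: 3.45
tool_pos: [589.7, -261.5, 6.3]
orientation: [3.142, -0.0, 1.57]
contact_force: [0.2, 0.6, 1.0]
gripper_width: 16.4
grip_force: 0.2
```

```bash
python3 - <<'E'
from plant import bot,capture
import cv2
from h import *
c=capture("scene");print([p for p in props(c) if p[0][0]<700])
cv2.imwrite("pics/s2.png",cv2.resize(c["image"][130:370,60:380,::-1],(800,600)))
s=bot.get_state();print(s["clock"],s["tool_pos"],s["contact_force"],s["gripper_width"])
E
```

```text
[([475.0, 213.0], [37.0, 39.0, 7.0], 24, 173), ([523.0, 95.0], [36.0, 36.0, 7.0], 24, 205), ([589.0, -290.0], [37.0, 32.0, 7.0], 24, 291)]
3.5 [ 589.75717872 -261.64143478    6.33268637] [ 0.5246566   0.01319302 -0.12009104] 16.927549836321493
```

View pics/s2.png

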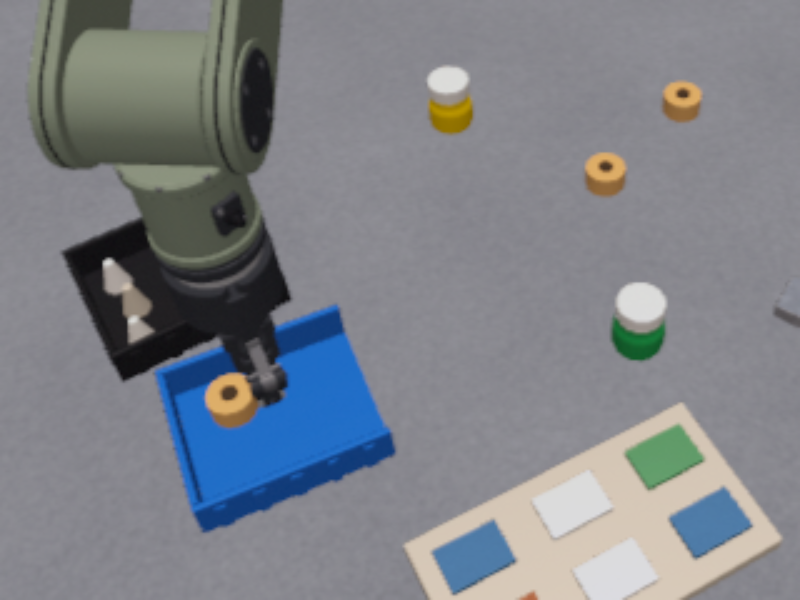

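The far prop stands upright inside the tray at about crop (231,400). I'll back off and go behind the middle prop.

Request:
jog_arm(offset=[[0.4, 0, 0], [1.1, 0, 0], [1.5, 0, -1], [2, 0, -2.2], [3.4, -0.3, -2.8], [4.9, -0.6, -2.8], [6.4, -0.9, -2.8], [7.9, -1.2, -2.8]], rotation=[[0, 0, 0], [0, 0, 0], [0, 0, 0], [0, 0, 0], [0, 0, 0], [0, 0, 0], [0, 0, 0], [0, 0, 0]], fingers=[205, 205, 205, 205, 205, 205, 205, 205])

```text
clock: 4.3
tool_pos: [552.2, -20.1, 90.5]
orientation: [-3.142, -0.001, 1.572]
contact_force: [1.6, 0.2, 0.4]
gripper_width: 16.7
grip_force: 0.0
```

Request:
jog_arm(offset=[[1.4, -0.4, 0], [2.8, -0.8, 0], [4.2, -1.2, 0], [5.3, -1.5, 0], [5.55, -1.5, 0], [5.55, -1.5, 0.8], [5.55, -1.5, 1.4], [5.55, -1.5, 1.4]], rotation=[[0, 0, -0.8], [0, 0, -1.6], [0, 0, -2.4], [0, 0, -3.2], [0, 0, -3.45], [0, 0, -3.45], [0, 0, -3.45], [0, 0, -3.45]], fingers=[205, 205, 205, 205, 205, 205, 205, 205])

```text
clock: 5.1
tool_pos: [505.3, 142.9, 45.7]
orientation: [-3.135, -0.001, 1.873]
contact_force: [-0.5, -1.2, -0.5]
gripper_width: 16.5
grip_force: 0.0
```

```bash
python3 - <<'E'
from plant import bot,capture
from h import *
c=capture("scene");print([p for p in props(c) if p[0][0]<700])
s=bot.get_state();print(s["clock"],s["tool_pos"],s["orientation"])
yaw=s["orientation"][2]; x=np.array([np.cos(yaw),np.sin(yaw)]); y=np.array([np.sin(yaw),-np.cos(yaw)])
for p in((523,96),(644,-295)):
    d=np.array(p)-s["tool_pos"][:2]; print(d@x/30,d@y/30)
E
```

```text
[([483.0, 214.0], [21.0, 34.0, 6.0], 23, 105), ([524.0, 94.0], [36.0, 36.0, 8.0], 24, 208), ([590.0, -289.0], [36.0, 35.0, 7.0], 24, 306)]
5.15 [506.68629819 142.82957469  47.04492821] [-3.13786853e+00 -6.63555552e-04  1.87252311e+00]
-1.6520657021727965 0.055346952261022445
-15.29519849351402 0.033365292055358896
```

Request:
jog_arm(offset=[[0, 0.04, 0.8], [0, 0.04, 1.38], [-0.4, 0.04, 1.38], [-0.8, 0.04, 1.38], [-1.2, 0.04, 1.38], [-1.7, 0.04, 1.38], [-2.2, 0.04, 1.38], [-2.7, 0.04, 1.38]], rotation=[[0, 0, 0], [0, 0, 0], [0, 0, 0], [0, 0, 0], [0, 0, 0], [0, 0, 0], [0, 0, 0], [0, 0, 0]], fingers=[205, 205, 205, 205, 205, 205, 205, 205])

```text
clock: 5.95
tool_pos: [534.8, 63.9, 7.6]
orientation: [3.14, 0.0, 1.871]
contact_force: [0.5, 0.7, 0.9]
gripper_width: 16.8
grip_force: 0.4
```

Request:
jog_arm(offset=[[-0.5, 0, 0], [-1, 0, 0], [-1.5, 0, 0], [-2, 0, 0], [-2.5, 0, 0], [-3, 0, 0], [-3.5, 0, 0], [-4, 0, 0]], rotation=[[0, 0, 0], [0, 0, 0], [0, 0, 0], [0, 0, 0], [0, 0, 0], [0, 0, 0], [0, 0, 0], [0, 0, 0]], fingers=[205, 205, 205, 205, 205, 205, 205, 205])

```text
clock: 6.75
tool_pos: [569.8, -50.3, 6.8]
orientation: [-3.142, -0.0, 1.872]
contact_force: [0.0, 0.1, 0.6]
gripper_width: 16.7
grip_force: 0.4
```

```bash
python3 - <<'E'
from plant import bot,capture
from h import *
c=capture("scene");print([p for p in props(c) if p[0][0]<700])
s=bot.get_state();print(s["clock"],s["tool_pos"],s["orientation"])
yaw=s["orientation"][2]; x=np.array([np.cos(yaw),np.sin(yaw)]); y=np.array([np.sin(yaw),-np.cos(yaw)])
d=np.array((644,-295))-s["tool_pos"][:2]; print(d@x/30,d@y/30)
E
```

```text
[([476.0, 214.0], [39.0, 38.0, 6.0], 24, 176), ([577.0, -77.0], [38.0, 38.0, 7.0], 24, 259), ([589.0, -289.0], [37.0, 35.0, 7.0], 24, 308)]
6.8 [571.01002861 -52.67131636   7.16272622] [3.14036671e+00 2.45893424e-03 1.87068824e+00]
-8.435854910985244 -0.061856165331815906
```

Request:
jog_arm(offset=[[-0.5, 0, 0], [-1, 0, 0], [-1.5, 0, 0], [-2, 0, 0], [-2.5, 0, 0], [-3, 0, 0], [-3.5, 0, 0], [-4, 0, 0]], rotation=[[0, 0, 0], [0, 0, 0], [0, 0, 0], [0, 0, 0], [0, 0, 0], [0, 0, 0], [0, 0, 0], [0, 0, 0]], fingers=[205, 205, 205, 205, 205, 205, 205, 205])

```text
clock: 7.6
tool_pos: [605.4, -165.0, 6.9]
orientation: [3.142, -0.0, 1.872]
contact_force: [-1.0, 1.0, -0.2]
gripper_width: 16.8
grip_force: 0.2
```

Request:
jog_arm(offset=[[-0.5, 0, 0], [-1, 0.02, 0], [-1.5, 0.04, 0], [-2, 0.06, 0], [-2.5, 0.08, 0], [-2.9, 0.08, 0], [-3.15, 0.08, 0], [-3.25, 0.08, 0]], rotation=[[0, 0, 0], [0, 0, 0], [0, 0, 0], [0, 0, 0], [0, 0, 0], [0, 0, 0], [0, 0, 0], [0, 0, 0]], fingers=[205, 205, 205, 205, 205, 205, 205, 205])

```text
clock: 8.4
tool_pos: [636.5, -257.0, 6.9]
orientation: [3.141, 0.0, 1.871]
contact_force: [-0.5, 0.1, 0.9]
gripper_width: 16.9
grip_force: 0.3
```

```bash
python3 - <<'E'
from plant import bot,capture
from h import *
c=capture("scene");print([p for p in props(c) if p[0][0]<700])
s=bot.get_state();print(s["clock"],s["tool_pos"],s["orientation"],s["contact_force"])
yaw=s["orientation"][2]; x=np.array([np.cos(yaw),np.sin(yaw)]); y=np.array([np.sin(yaw),-np.cos(yaw)])
d=np.array((474-.296*50,215+.955*50))-s["tool_pos"][:2]; print(d@x/30,d@y/30)
E
```

```text
[([475.0, 213.0], [37.0, 33.0, 6.0], 24, 172), ([590.0, -291.0], [37.0, 31.0, 7.0], 24, 268), ([645.0, -283.0], [36.0, 36.0, 13.0], 24, 341)]
8.45 [ 636.46146711 -256.96114595    6.90372671] [3.14141863e+00 2.36099254e-04 1.87131799e+00] [ 0.53259874 -0.28925119  0.08965758]
18.29638377700591 -0.5157621838302845
```

Request:
jog_arm(offset=[[0.4, 0, 0], [1.1, 0, 0], [1.5, 0, -1], [2.2, 0, -2.2], [3.6, 0, -2.8], [5.1, 0, -2.8], [6.6, -0.1, -2.8], [8.1, -0.2, -2.8]], rotation=[[0, 0, 0], [0, 0, 0], [0, 0, 0], [0, 0, 0], [0, 0, 0], [0, 0, 0], [0, 0, 0], [0, 0, 0]], fingers=[205, 205, 205, 205, 205, 205, 205, 205])

```text
clock: 9.25
tool_pos: [556.8, -22.9, 91.2]
orientation: [3.141, -0.0, 1.873]
contact_force: [-0.1, 0.9, 0.2]
gripper_width: 16.6
grip_force: 0.0
```

Request:
jog_arm(offset=[[1.5, -0.1, 0], [3, -0.1, 0], [4.5, -0.2, 0], [6, -0.2, 0], [7.5, -0.3, 0], [9, -0.3, 0], [10.2, -0.3, 0], [10.2, -0.3, 0.7]], rotation=[[0, 0, 0], [0, 0, 0], [0, 0, 0], [0, 0, 0], [0, 0, 0], [0, 0, 0], [0, 0, 0], [0, 0, 0]], fingers=[205, 205, 205, 205, 205, 205, 205, 205])

```text
clock: 10.05
tool_pos: [458.7, 269.4, 72.6]
orientation: [3.135, -0.002, 1.879]
contact_force: [1.0, -0.2, -0.7]
gripper_width: 16.7
grip_force: 0.0
```

```bash
python3 - <<'E'
from plant import bot,capture
from h import *
for n in("scene","side"):
    c=capture(n);print([p for p in props(c) if p[0][0]<700])
s=bot.get_state();print(s["clock"],s["tool_pos"],s["orientation"])
yaw=s["orientation"][2]; x=np.array([np.cos(yaw),np.sin(yaw)]); y=np.array([np.sin(yaw),-np.cos(yaw)])
for p in((474,215),(618,-235)):
    d=np.array(p)-s["tool_pos"][:2]; print(d@x/30,d@y/30)
E
```

```text
[([475.0, 214.0], [38.0, 37.0, 7.0], 24, 174), ([589.0, -289.0], [36.0, 35.0, 6.0], 24, 303), ([645.0, -284.0], [36.0, 35.0, 8.0], 24, 333)]
[([642.0, -281.0], [37.0, 44.0, 7.0], 21, 115), ([588.0, -288.0], [30.0, 44.0, 7.0], 21, 98), ([473.0, 219.0], [35.0, 36.0, 7.0], 22, 234)]
10.15 [454.87519803 264.55223122  67.65991315] [-3.13560307e+00  2.60676548e-04  1.87581651e+00]
-1.7669453369890926 0.11202890566984415
-17.516058358468555 0.18577873052405297
```

Request:
jog_arm(offset=[[0, 0.1, 0.9], [0, 0.12, 1.8], [0, 0.12, 2.05], [-0.4, 0.12, 2.05], [-0.8, 0.12, 2.05], [-1.2, 0.12, 2.05], [-1.6, 0.12, 2.05], [-2.1, 0.12, 2.05]], rotation=[[0, 0, 0], [0, 0, 0], [0, 0, 0], [0, 0, 0], [0, 0, 0], [0, 0, 0], [0, 0, 0], [0, 0, 0]], fingers=[205, 205, 205, 205, 205, 205, 205, 205])

```text
clock: 10.95
tool_pos: [482.4, 203.6, 9.4]
orientation: [3.14, -0.0, 1.871]
contact_force: [0.5, 1.7, 0.7]
gripper_width: 16.6
grip_force: 0.4
```

Request:
jog_arm(offset=[[-0.5, 0, 0], [-1, 0, 0], [-1.5, 0, 0], [-2, 0, 0], [-2.5, 0, 0], [-3, 0, 0], [-3.5, 0, 0], [-4, 0, 0]], rotation=[[0, 0, 0], [0, 0, 0], [0, 0, 0], [0, 0, 0], [0, 0, 0], [0, 0, 0], [0, 0, 0], [0, 0, 0]], fingers=[205, 205, 205, 205, 205, 205, 205, 205])

```text
clock: 11.75
tool_pos: [517.1, 88.8, 8.3]
orientation: [-3.141, -0.0, 1.872]
contact_force: [-0.1, 0.2, 0.9]
gripper_width: 16.5
grip_force: 0.4
```

Request:
jog_arm(offset=[[-0.5, 0, 0], [-1, 0, 0], [-1.5, 0, 0], [-2, 0, 0], [-2.5, 0, 0], [-3, 0, 0], [-3.5, 0, 0], [-4, 0, 0]], rotation=[[0, 0, 0], [0, 0, 0], [0, 0, 0], [0, 0, 0], [0, 0, 0], [0, 0, 0], [0, 0, 0], [0, 0, 0]], fingers=[205, 205, 205, 205, 205, 205, 205, 205])

```text
clock: 12.55
tool_pos: [552.7, -25.8, 8.3]
orientation: [-3.142, -0.0, 1.872]
contact_force: [0.7, 1.5, 0.2]
gripper_width: 16.7
grip_force: 0.3
```

```bash
python3 - <<'E'
from plant import bot,capture
from h import *
c=capture("scene");print([p for p in props(c) if p[0][0]<700])
s=bot.get_state();print(s["clock"],s["tool_pos"],s["orientation"])
yaw=s["orientation"][2]; x=np.array([np.cos(yaw),np.sin(yaw)]); y=np.array([np.sin(yaw),-np.cos(yaw)])
d=np.array((618,-235))-s["tool_pos"][:2]; print(d@x/30,d@y/30)
E
```

```text
[([561.0, -52.0], [37.0, 39.0, 7.0], 24, 248), ([590.0, -289.0], [37.0, 35.0, 7.0], 24, 307), ([645.0, -284.0], [36.0, 35.0, 8.0], 24, 331)]
12.6 [554.00681983 -28.02052669   8.69239753] [3.14031746e+00 2.33411411e-03 1.87066434e+00]
-7.221544115365178 -0.00010006555766898683
```

Remaining travel is 7.22 − 0.93, about 6.3 units.

Request:
jog_arm(offset=[[-0.5, 0, 0], [-1, 0, 0], [-1.5, 0, 0], [-2, 0, 0], [-2.5, 0, 0], [-3, 0, 0], [-3.5, 0, 0], [-4, 0, 0]], rotation=[[0, 0, 0], [0, 0, 0], [0, 0, 0], [0, 0, 0], [0, 0, 0], [0, 0, 0], [0, 0, 0], [0, 0, 0]], fingers=[205, 205, 205, 205, 205, 205, 205, 205])

```text
clock: 13.4
tool_pos: [588.3, -140.4, 8.3]
orientation: [-3.142, -0.0, 1.872]
contact_force: [0.2, -0.1, 0.5]
gripper_width: 17.1
grip_force: 0.2
```

Request:
jog_arm(offset=[[-0.5, 0, 0], [-1, 0, 0], [-1.4, 0, 0], [-1.8, 0, 0], [-2.05, 0, 0], [-2.15, 0, 0], [-2.2, 0, 0], [-2.2, 0, 0]], rotation=[[0, 0, 0], [0, 0, 0], [0, 0, 0], [0, 0, 0], [0, 0, 0], [0, 0, 0], [0, 0, 0], [0, 0, 0]], fingers=[205, 205, 205, 205, 205, 205, 205, 205])

```text
clock: 14.2
tool_pos: [607.5, -202.0, 8.4]
orientation: [-3.141, -0.0, 1.872]
contact_force: [0.3, -0.4, 0.0]
gripper_width: 16.7
grip_force: 0.0
```

Request:
jog_arm(offset=[[0.3, 0, 0], [0.9, 0, 0], [1.5, 0, -0.6], [2.2, 0, -2], [3.4, 0, -3.4], [4.6, 0, -4.4], [5.5, 0, -5], [5.5, 0, -5]], rotation=[[0, 0, 0], [0, 0, 0], [0, 0, 0], [0, 0, 0], [0, 0, 0], [0, 0, 0], [0, 0, 0], [0, 0, 0]], fingers=[205, 205, 205, 205, 205, 205, 205, 205])

```text
clock: 15.0
tool_pos: [559.0, -40.2, 162.0]
orientation: [3.136, 0.001, 1.877]
contact_force: [-0.6, -0.7, -0.2]
gripper_width: 16.6
grip_force: 0.0
```

```bash
python3 - <<'E'
from plant import bot,capture
from h import *
for n in("scene","side"):
    c=capture(n)
    for p in props(c):
        if p[0][0]<700:
            d=np.array(p[0])-(618,-263); print(n,p,"tray",np.round([d@(.998,-.067),d@(.067,.998)]))
    cv2.imwrite(f"pics/{n}F.png",c["image"][:,:,::-1])
print(bot.get_state()["tool_pos"])
E
```

```text
scene ([616.0, -229.0], [38.0, 35.0, 7.0], 24, 299) tray [-4. 34.]
scene ([590.0, -289.0], [37.0, 35.0, 6.0], 24, 309) tray [-26. -28.]
scene ([645.0, -284.0], [36.0, 35.0, 8.0], 24, 330) tray [ 28. -19.]
side ([628.0, -255.0], [63.0, 97.0, 7.0], 22, 242) tray [9. 9.]
side ([588.0, -288.0], [30.0, 38.0, 6.0], 22, 98) tray [-28. -27.]
[558.04239861 -42.97824002 158.72289852]
```

View pics/sceneF.png

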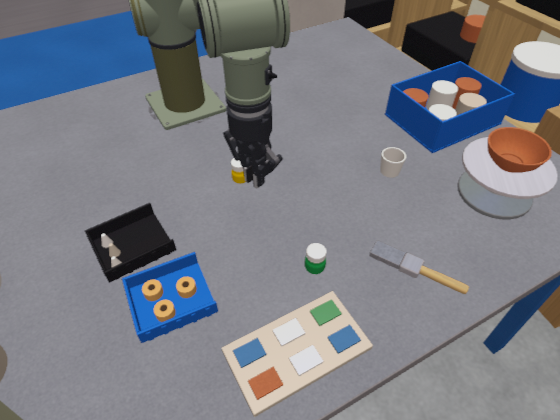

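All three props stand upright in the blue tray, at (152,290), (186,287) and (164,310). The one nearest the mouth is about 22 mm inside it. The jars and cup are where they were, and the arm is clear.

```bash
python3 -c "
from plant import bot
print(bot.sign_off())"
```

```text
the job is handed in; nothing more can be done
None
```

I swept all three kiln props into the blue tray, where they stand upright and wholly inside; the jars and cup are where they were, and I handed the job in at about 15 s on the robot clock.

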